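# Refit the control card of the bench welder

### The job

Refit the welder's control card: lift it out of its wooden stand by the black pull tab, slide it down the two white guides of the open orange unit, components facing the front panel, and lower it gently until it just rests on its connector; do not press it home by hand. Then swing the two red ejector levers inward, in turn and part way at first so that the card goes down level, until both are fully closed and the card is fully home. Leave the jar, the screw dish and the screwdriver where they are.

Things in the scene. Friction and masses are not known exactly. Their poses are not given: they have to be found in the camera images.
- unit: Open orange sheet-metal pan of a bench welder, fixed, 210 (x) by 270 (y) mm, walls 66 mm high. Origin at the centre of its underside, z up; black front panel with dials on its -x side. The card cage stands across its middle (plane x = 0): aluminium side plates at y = -87 and +87 mm, 52 mm long in x, 106 mm high, with a white card guide inside each. All else is lower than 66 mm.
- guide_a (a point): Top of the groove of the white guide at the unit's -y end: 84 mm above the unit's origin, x = 0, at the groove's bottom (y = -71 mm). Mouth flared over its top 11 mm: 14 mm wide in x, leaning out 4 mm in y. Below, a straight groove 4.5 mm wide, x -1.6 to +2.9 (enter at x = +0.6), 7 mm deep. A sprung shoe 32 mm down then presses the card to x = 0: sliding takes 3 to 10 N and the card stays where left.
- guide_b (a point): The same for the guide at the unit's +y end (y = +71 mm). With the card 140 mm wide there is 1 mm play at each end.
- lip_a (a point): Inner lower edge of the lip turned inward at the top of the cage's -y side plate: y = -78, z = 103.4 mm in the unit; the lip is 3 mm thick and runs outward from there. A tooth on the lever, 14 mm outside its pivot, hangs inside the lip while the lever is above 1.1 rad; on closing it swings under the lip, touches it at about 0.5 rad, then draws that end of the card down 7 mm.
- lip_b (a point): The same lip at the +y end (y = +78 mm). The tooth finds its way under the lip only when the card rests on its connector (2 mm too high is too much). If one lever is closed all the way while the other is open, the card tips by 2 to 3 degrees, binds in the guides and spoils the contacts; one to about 0.45, the other to 0.2, then each fully keeps it well under 2 degrees.
- slot (a point): On the unit, 14 mm above its origin, with the unit's axes: where the card's origin is when the card is fully home. A card lowered on to the connector's contacts stops with its origin 6 to 8 mm above this point.
- connector: Black edge connector below the guides, 27 by 112 mm, mouth 24 mm above the unit's origin; pose that of the unit. Its sprung contacts stop the card's tongue 7 mm before home and need about 30 N or more to enter: easy for the levers, too much for a hand (over 25 N on the connector while both levers are open counts as forcing it).
- stand: Fixed wooden stand: foot 80 by 176 by 12 mm and two slotted posts, 60 mm high, in which the card's side edges stand, loose by 1 to 2 mm. Origin at the centre of its underside; the card's origin stands 12 mm above it.
- card: Green circuit card, loose, about 0.26 kg, upright: 3 mm thick (x), 140 mm wide (y), top edge 88 mm up (z). Origin at the centre of its lowest edge, a gold-fingered tongue 90 mm wide and 11 mm high; above it the board has full width. Components up to 14 mm proud on its -x side, which must face the unit's front panel (unit -x), so that lever a comes to the unit's -y end.
- card_grip (a point): Grasp point in the black pull tab, 104 mm above the card's origin. The tab is 12 mm thick (x), 40 mm wide (y) and spans 84 to 116 mm above the card's origin.
- card_face (a point): Point on the card's component side (card frame x = -10, y = 0, z = 50 mm).
- lever_a (a joint): Red ejector lever on the card's -y corner, rad. 0: closed, handle upright, leaning 8 deg inward; grows as the handle swings outward; stop at 1.35; starts open. Pivot on the card at y -66, z 84 mm, axis along x. Handle 56 mm long, 10 mm thick (x), 8 wide; its outer face lies in a plane through the pivot. Moves with 2 N at its end, then 4 to 12 N under load; stays where left.
- lever_b (a joint): Red ejector lever on the card's +y corner, rad. 0: closed, handle upright, leaning 8 deg inward; grows as the handle swings outward; stop at 1.35; starts open. Pivot on the card at y +66, z 84 mm, axis along x. Handle 56 mm long, 10 mm thick (x), 8 wide; its outer face lies in a plane through the pivot. Moves with 2 N at its end, then 4 to 12 N under load; stays where left.
- lever_a_push (a point): On the outer face of lever a's handle, 48 mm from its pivot: push here toward the card's middle.
- lever_b_push (a point): On the outer face of lever b's handle, 48 mm from its pivot: push here toward the card's middle.
- flux_jar: Green glass jar with a white lid, 48 mm across, 62 mm high; origin under its centre. Leave alone.
- screw_dish: Small brass dish with screws, 62 mm across, 16 mm high; origin under its centre. Leave alone.
- screwdriver: Screwdriver with a yellow handle lying behind; origin under its centre. Leave alone.
There are look-alikes about, which are no part of the job. There is more than one size of the card; the job needs the middle-sized.

How it is judged:
By the outcome, as a careful person would: the job done as asked, in the order asked, and still so for the second after the job is handed in, with the robot touching nothing.
It also fails if it takes over 72 s, if anything falls off the work surface, if the arm or the gripper's body presses on something with over 40 N, if the wrist force passes 120 N, or if a joint passes its speed limit or range.

### The arm

A 6-joint arm with a two-finger parallel gripper is mounted at the origin on the work surface. World frame = base frame: x ahead of the robot, y to its left, z up, the work surface at z = 0. Lengths are in m, angles in rad, forces in N, time in s.
With the tool pointing down it reaches from about 0.375 to 0.75 m from the base axis. Payload 9 kg.
Tool frame: the origin (TCP) lies at the very end of the fingers, on their centre line; the grasp point (between the pads) lies 19 mm behind it; z points along the fingers, y is the line along which they close (so a half turn about z gives the same grasp; the last joint's range is limited). The gripper opens to 85 mm and grips with 20 to 120 N. Pads are 22 mm wide; open, the fingers measure 114 mm over their backs; the gripper's body (76 mm by 85 mm) begins 54 mm behind the grasp point. The pads swing forward as they close: fully open they stand 13 mm farther back than shut.
Start: joints at [-1.359, 0.104, 0.097, 1.564, 0, 1.353], TCP at [0.25, -0.545, 0.231] pointing down, gripper open.
Joint ranges: [-2.99, 2.99], [-0.84, 1.86], [-1.1, 1.16], [-1.84, 2.11], [-1.51, 1.56], [-3.14, 3.14]. Speed limits (rad/s): [2.22, 2.22, 2.57, 3.14, 3.14, 3.14].

### API

Orientations are given as a unit quaternion [w, x, y, z].
In Python, from bench import readout, viewer, finish_job gives the robot as it stands.
- The arm moves only by the shell command python3 -m handwheel 'ROWS' [FORCE]. ROWS is JSON, a list of rows, each an object of numbers: "grip": the opening, from 0 (shut) to 1 (fully open); "x", "y", "z": the shift along the tool's x, y, z in mm; "turn": the turn about the tool's z in rad. A call has 1 to 20 rows; each row is the pose to reach, as a shift and turn from the pose commanded when the call began, along the tool's axes at that moment; what a row does not reach only later rows make up. A row lasts 1/12 s, in which the tool goes at most 41.7 mm and 7.16 degrees, less where a joint would pass 70% of its speed; a pose out of reach is approached as far as the arm can. A call with a gripper value outside its range is refused whole. The fingers move at their own pace and stop on an object; FORCE is the grip in N (left out, the last holds). Time passes only in rows, so rows that repeat a pose let the fingers close. It gives the time, the measured TCP pose, the force, the opening and the grip force at its end, in the units of the state.
- readout.state(): the state, without advancing time (a new reading comes with each control period).
- viewer.capture(name): name is "scene" or "top"; returns the picture (420x560x3 uint8, red, green, blue); there is no depth.
- viewer.get_calibration(name): a dict with "fx", "fy", "cx", "cy" (pixels), "eye" and "orientation" of the camera in the world. Camera axes: x right, y down, z forward; pixel columns grow to the right and rows downward; lengths in m; the calibration is good to about 2 mm. A picture is of the moment at which its call begins. get_calibration takes no time and is no camera call.
- finish_job(): hands the job in; it is judged then, once.
The state is a dict: "time_s": time; "joint_pos": joint angles; "dq": joint speeds; "joint_torque": joint torques, N m; "eef_pos": TCP position; "tool_rot": TCP orientation; "ft_force": force on the tool from outside, world axes, zero at the start; "torque": the same for the moment, N m; "gripper_width": finger opening in m; "grip_force": force on a finger pad.
Only numpy, scipy, OpenCV 4.12 (cv2) and the standard library are available. Lean on these libraries where they do the work, as an engineer would, in place of code of your own. Each camera call takes 0.05 s, during which the arm holds its last target. There are 200 camera calls.

## Working session

There is one attempt and no reset: what is moved stays moved. The work goes in short steps, Python scripts to look and compute and a shell command to move; the robot and the scene stay as the last step left them, time stands still between calls to the robot, and variables do not carry over. Pictures are saved under pics/ and viewed, at most 13 in all, crops included, and the job is handed in when it is done.

```bash
ls; mkdir -p pics
python3 - <<'E'
from bench import readout, viewer
import cv2
for n in("scene","top"):
    cv2.imwrite(f"pics/{n}0.png",viewer.capture(n)[:,:,::-1]); print(viewer.get_calibration(n))
print(readout.state())
E
```

```text
pics
{'fx': 488.6271605789726, 'fy': 488.6271605789726, 'cx': 285.8144589923323, 'cy': 209.54173169082438, 'eye': array([ 1.22546798, -0.63859038,  0.78845069]), 'orientation': array([-0.43252376,  0.80875236,  0.35376528, -0.18355636])}
{'fx': 393.7188322244973, 'fy': 393.7188322244973, 'cx': 283.45552844503896, 'cy': 211.0970403672639, 'eye': array([ 0.46130636, -0.00404222,  1.08875198]), 'orientation': array([ 0.02577374, -0.69852334,  0.71508589, -0.00728203])}
{'time_s': 0.1, 'joint_pos': array([-1.35870909e+00,  1.04609746e-01,  9.65398113e-02,  1.56388197e+00,
       -7.49948674e-06,  1.35313377e+00]), 'dq': array([-0.00051221, -0.00248743,  0.00298651,  0.0007088 ,  0.00177898,
        0.00114599]), 'joint_torque': array([ 5.71572586e-03, -5.58201885e+01,  5.04722714e+01,  1.30016799e-02,
       -2.75291413e-04,  3.98809732e-06]), 'eef_pos': array([ 0.24995004, -0.54513729,  0.23061357]), 'tool_rot': array([-5.77798919e-04,  9.77002913e-01,  2.13225172e-01, -2.13904724e-06]), 'ft_force': array([ 0.29528743, -0.18005675,  0.58579312]), 'torque': array([-0.00731777,  0.02551671,  0.0153081 ]), 'grip_force': 0.0, 'gripper_width': 0.08573785444327495}
```

View pics/scene0.png

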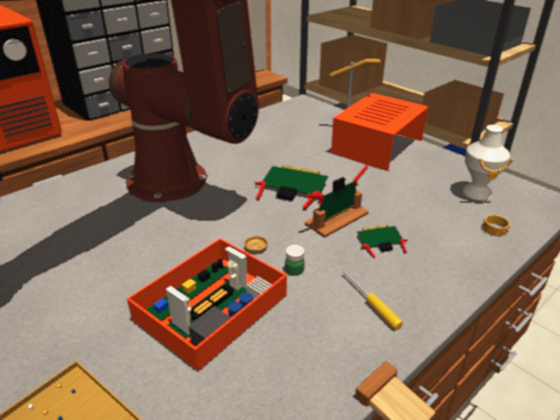

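View pics/top0.png

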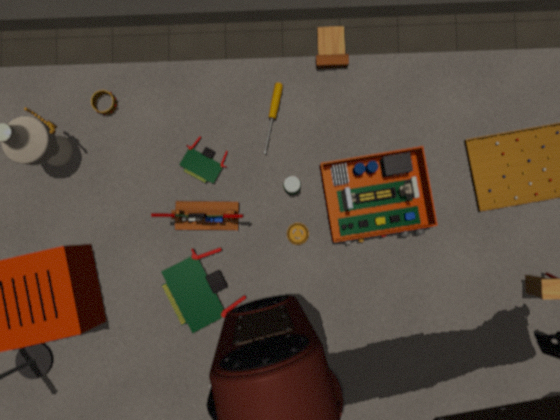

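The card cards: (205,218) upright in the stand in the top view, (200,165) small flat one, (195,293) large flat one. The one in the stand fits (stand, middle size). I'll confirm it in an enlarged crop.

Run:
```python
import cv2,numpy as np
t=cv2.imread("pics/top0.png");s=cv2.imread("pics/scene0.png")
f=lambda im,x,y,w,h,k:cv2.resize(im[y:y+h,x:x+w],(w*k,h*k),interpolation=cv2.INTER_CUBIC)
a=f(t,145,185,110,60,4)   #440x240
b=f(t,310,140,130,110,4)[:, :] # 520x440
c=f(s,295,165,80,75,4) #320x300
d=f(s,120,230,175,135,2) #350x270 
o=np.zeros((600,800,3),np.uint8)
o[:240,:440]=a;o[:300,440:760]=c
b=f(t,315,142,125,105,3);o[240:555,:375]=b
o[300:570,440:790]=d
cv2.imwrite("pics/crop1.png",o)
```

```text
(no output)
```

View pics/crop1.png

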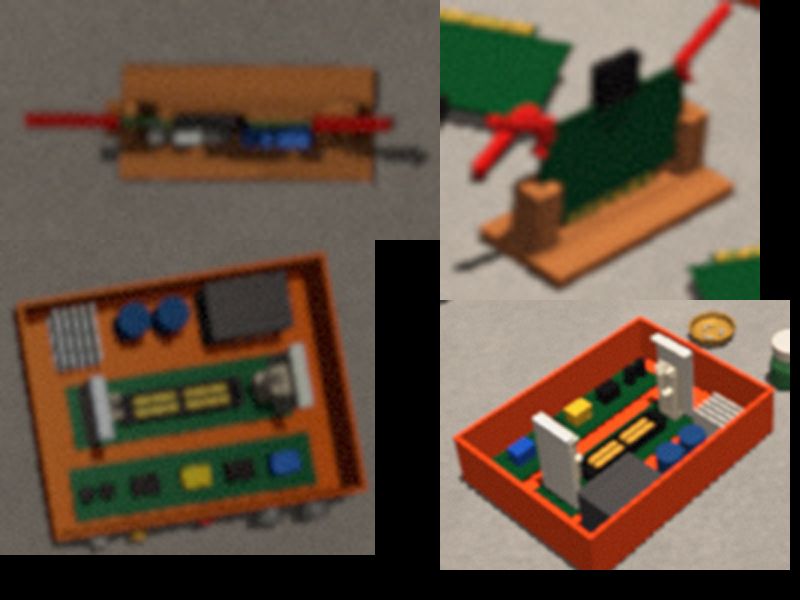

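The crop shows the card in the stand: middle-sized, components (white and blue, top crop (180–300,137)) on the world −x side and levers open. The unit's dials are also on its −x side at (100–310,520), so no half turn is needed. Next I fit the poses.

```bash
cat > h.py <<'E'
import numpy as np,cv2
from scipy.spatial.transform import Rotation as R
from scipy.optimize import minimize,least_squares
from bench import viewer,readout
C={n:viewer.get_calibration(n) for n in("scene","top")}
def proj(n,P):
    c=C[n];q=c["orientation"];M=R.from_quat([q[1],q[2],q[3],q[0]]).as_matrix()
    p=(np.atleast_2d(P)-c["eye"])@M
    return np.c_[c["fx"]*p[:,0]/p[:,2]+c["cx"],c["fy"]*p[:,1]/p[:,2]+c["cy"]]
def unproj(n,uv,z):
    c=C[n];q=c["orientation"];M=R.from_quat([q[1],q[2],q[3],q[0]]).as_matrix()
    uv=np.atleast_2d(uv);d=np.c_[(uv[:,0]-c["cx"])/c["fx"],(uv[:,1]-c["cy"])/c["fy"],np.ones(len(uv))]@M.T
    return c["eye"]+d*((z-c["eye"][2])/d[:,2])[:,None]
def place(p,L):
    c,s=np.cos(p[2]),np.sin(p[2]);L=np.atleast_2d(L)
    return np.c_[c*L[:,0]-s*L[:,1]+p[0],s*L[:,0]+c*L[:,1]+p[1],L[:,2]]
def box(a,b,z0,z1): return np.array([[i*a/2,j*b/2,k] for i in(1,-1) for j in(1,-1) for k in(z0,z1)])
E
python3 - <<'E'
from h import *
I={n:cv2.imread(f"pics/{n}0.png") for n in C}
roi={"top":(312,140,132,112),"scene":(122,228,172,140)}
H={}
for n in C:
    hsv=cv2.cvtColor(I[n],cv2.COLOR_BGR2HSV);m=cv2.inRange(hsv,(0,150,60),(14,255,255))
    x,y,w,h=roi[n];k=np.zeros_like(m);k[y:y+h,x:x+w]=m[y:y+h,x:x+w]
    cs=max(cv2.findContours(k,cv2.RETR_EXTERNAL,cv2.CHAIN_APPROX_NONE)[0],key=cv2.contourArea)
    H[n]=cv2.convexHull(cs).astype(np.float32); print(n,cv2.minAreaRect(H[n]))
B=box(.21,.27,0,.066)
def iou(p,ns):
    s=0
    for n in ns:
        h=cv2.convexHull(proj(n,place(p,B)).astype(np.float32))
        i=cv2.intersectConvexConvex(h,H[n])[0];s-=i/(cv2.contourArea(h)+cv2.contourArea(H[n])-i)
    return s
p0=unproj("top",[[379,196]],.03)[0][:2]
for ns in(("top",),("scene",),("top","scene")):
    r=minimize(iou,[*p0,.12 if 1 else 0],args=(ns,),method="Nelder-Mead",options=dict(initial_simplex=[[*p0,.15],[p0[0]+.02,p0[1],.1],[p0[0],p0[1]+.02,.1],[*p0,.05]],xatol=1e-5,fatol=1e-7,maxiter=2000));print(ns,r.x.round(4),r.fun)
# stand from foot top corners (top view) and tab top
cr=np.array([[122,67],[375,67],[375,180],[122,180]])
print(unproj("top",cr/4+[145,185],.012).round(4))
# tab: dark pixels
x=np.array([[178,122],[242,122]]);print("tab?",unproj("top",x/4+[145,185],.128).round(4))
print("lever b tip",unproj("top",[[145+25/4,185+121/4]],.112).round(4),"lever a tip",unproj("top",[[145+390/4,185+124/4]],.112).round(4))
E
```

```text
scene ((208.01132202148438, 294.9320983886719), (101.23851776123047, 146.8425750732422), 49.28915786743164)
top ((377.91131591796875, 195.0517120361328), (82.7778091430664, 106.12293243408203), 80.31121826171875)
('top',) [ 0.5479 -0.2243  0.1436] -0.9772339057034902
('scene',) [ 0.545  -0.2221  0.1385] -0.9848477855086273
('top', 'scene') [ 0.5475 -0.2235  0.1421] -1.9498823609480063
[[0.545  0.3212 0.012 ]
 [0.5407 0.1459 0.012 ]
 [0.4631 0.1473 0.012 ]
 [0.4671 0.3219 0.012 ]]
tab? [[0.5013 0.2518 0.128 ]
 [0.5003 0.2123 0.128 ]]
lever b tip [[0.5049 0.3525 0.112 ]] lever a tip [[0.4975 0.1233 0.112 ]]
```

```bash
python3 -m handwheel '[{"x":554,"y":-602,"z":0,"turn":-1.118,"grip":0.6},{"x":554,"y":-602,"z":0,"turn":-1.118,"grip":0.6},{"x":554,"y":-602,"z":0,"turn":-1.118,"grip":0.6},{"x":554,"y":-602,"z":0,"turn":-1.118,"grip":0.6},{"x":554,"y":-602,"z":0,"turn":-1.118,"grip":0.6},{"x":554,"y":-602,"z":0,"turn":-1.118,"grip":0.6},{"x":554,"y":-602,"z":0,"turn":-1.118,"grip":0.6},{"x":554,"y":-602,"z":0,"turn":-1.118,"grip":0.6},{"x":554,"y":-602,"z":0,"turn":-1.118,"grip":0.6},{"x":554,"y":-602,"z":0,"turn":-1.118,"grip":0.6},{"x":554,"y":-602,"z":0,"turn":-1.118,"grip":0.6},{"x":554,"y":-602,"z":0,"turn":-1.118,"grip":0.6},{"x":554,"y":-602,"z":0,"turn":-1.118,"grip":0.6},{"x":554,"y":-602,"z":0,"turn":-1.118,"grip":0.6},{"x":554,"y":-602,"z":0,"turn":-1.118,"grip":0.6},{"x":554,"y":-602,"z":0,"turn":-1.118,"grip":0.6},{"x":554,"y":-602,"z":0,"turn":-1.118,"grip":0.6},{"x":554,"y":-602,"z":0,"turn":-1.118,"grip":0.6},{"x":554,"y":-602,"z":0,"turn":-1.118,"grip":0.6},{"x":554,"y":-602,"z":0,"turn":-1.118,"grip":0.6}]'
python3 - <<'E'
from h import *
s=readout.state();print(s["eef_pos"],s["joint_pos"])
c=viewer.capture("scene")[:,:,::-1];cv2.imwrite("pics/s1.png",c)
t=viewer.capture("top")[:,:,::-1]
cv2.imwrite("pics/c1.png",np.hstack([cv2.resize(c[60:260,270:403],(399,600),interpolation=2),cv2.resize(t[160:310,140:240],(400,600),interpolation=2)]))
E
```

```text
time_s: 1.77
eef_pos: [0.5028, 0.2362, 0.2305]
tool_rot: [-0.0, 0.715, 0.7, -0.0]
ft_force: [-0.2, -0.9, -0.5]
gripper_width: 0.0512
grip_force: 0.0
[0.50282246 0.23619418 0.23049475] [ 2.03389014e-01 -3.14534895e-02 -4.27810505e-02  1.55994587e+00
  5.29962227e-04  1.79523063e+00]
```

View pics/c1.png

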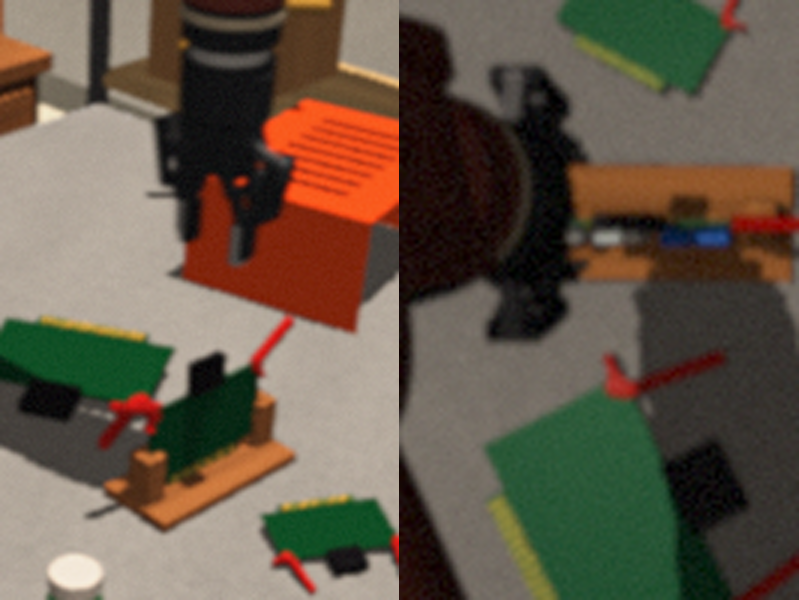

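Run:
```python
from h import *
print(unproj("scene",np.array([[191,368],[222,355],[206,362]])/3+[270,60],.127))
print(unproj("scene",np.array([[152,408],[254,365]])/3+[270,60],.100))
# green card bounds via mask near
I=cv2.imread("pics/s1.png");hsv=cv2.cvtColor(I,cv2.COLOR_BGR2HSV)
m=cv2.inRange(hsv[175:205,325:352],(0,0,0),(180,255,45));ys,xs=np.nonzero(m);print(xs.min()+325,xs.max()+325,ys.min()+175)
```

```text
[[0.50341954 0.21671277 0.127     ]
 [0.50672717 0.25415366 0.127     ]
 [0.50534703 0.23431155 0.127     ]]
[[0.49724678 0.1753204  0.1       ]
 [0.50931957 0.2987334  0.1       ]]
325 351 178
```

The scene view puts the tab at (0.505, 0.235), which agrees with the top view (0.501, 0.232). The gripper is centred above it, so I descend and grasp.

```bash
python3 -m handwheel '[{"x":-1,"y":1,"z":40},{"x":-1,"y":1,"z":80},{"x":-1,"y":1,"z":110},{"x":-1,"y":1,"z":125},{"x":-1,"y":1,"z":131},{"x":-1,"y":1,"z":131},{"x":-1,"y":1,"z":131,"grip":0},{"x":-1,"y":1,"z":131,"grip":0},{"x":-1,"y":1,"z":131,"grip":0},{"x":-1,"y":1,"z":131,"grip":0},{"x":-1,"y":1,"z":131,"grip":0},{"x":-1,"y":1,"z":131,"grip":0},{"x":-1,"y":1,"z":131,"grip":0},{"x":-1,"y":1,"z":131,"grip":0},{"x":-1,"y":1,"z":131,"grip":0},{"x":-1,"y":1,"z":131,"grip":0}]' 70
```

```text
invalid input
```

```bash
python3 -m handwheel '[{"x":-1,"y":1,"z":40,"turn":0,"grip":0.6},{"x":-1,"y":1,"z":80,"turn":0,"grip":0.6},{"x":-1,"y":1,"z":110,"turn":0,"grip":0.6},{"x":-1,"y":1,"z":125,"turn":0,"grip":0.6},{"x":-1,"y":1,"z":131,"turn":0,"grip":0.6},{"x":-1,"y":1,"z":131,"turn":0,"grip":0.6},{"x":-1,"y":1,"z":131,"turn":0,"grip":0},{"x":-1,"y":1,"z":131,"turn":0,"grip":0},{"x":-1,"y":1,"z":131,"turn":0,"grip":0},{"x":-1,"y":1,"z":131,"turn":0,"grip":0},{"x":-1,"y":1,"z":131,"turn":0,"grip":0},{"x":-1,"y":1,"z":131,"turn":0,"grip":0},{"x":-1,"y":1,"z":131,"turn":0,"grip":0},{"x":-1,"y":1,"z":131,"turn":0,"grip":0},{"x":-1,"y":1,"z":131,"turn":0,"grip":0}]' 70
```

```text
time_s: 3.12
eef_pos: [0.5051, 0.2318, 0.1022]
tool_rot: [0.001, 0.715, 0.699, 0.001]
ft_force: [0.2, -1.8, 5.8]
gripper_width: 0.011
grip_force: 69.4
```

Width is 11 mm with 69 N, so the tab is held. Lifting.

```bash
python3 -m handwheel '[{"x":0,"y":0,"z":-5,"turn":0,"grip":0},{"x":0,"y":0,"z":-10,"turn":0,"grip":0},{"x":0,"y":0,"z":-18,"turn":0,"grip":0},{"x":0,"y":0,"z":-30,"turn":0,"grip":0},{"x":0,"y":0,"z":-45,"turn":0,"grip":0},{"x":0,"y":0,"z":-65,"turn":0,"grip":0},{"x":0,"y":0,"z":-90,"turn":0,"grip":0},{"x":0,"y":0,"z":-115,"turn":0,"grip":0},{"x":0,"y":0,"z":-140,"turn":0,"grip":0},{"x":0,"y":0,"z":-140,"turn":0,"grip":0},{"x":0,"y":0,"z":-140,"turn":0,"grip":0}]' 70
python3 - <<'E'
from h import *
s=readout.state();print(s["eef_pos"],s["tool_rot"],s["ft_force"],s["torque"])
c=viewer.capture("scene")[:,:,::-1];cv2.imwrite("pics/s2.png",c)
t=viewer.capture("top")[:,:,::-1];cv2.imwrite("pics/t2.png",t)
cv2.imwrite("pics/c2.png",np.hstack([cv2.resize(c[80:230,290:390],(400,600),interpolation=2),cv2.resize(t[160:310,140:240],(400,600),interpolation=2)]))
E
```

```text
time_s: 4.03
eef_pos: [0.5043, 0.2319, 0.2425]
tool_rot: [0.001, 0.715, 0.699, 0.001]
ft_force: [0.8, 0.0, -3.4]
gripper_width: 0.0107
grip_force: 68.6
[0.50434187 0.23186275 0.24246386] [7.02022396e-04 7.15093575e-01 6.99027384e-01 1.18401633e-03] [ 0.75758213  0.02731696 -3.44283163] [0.00142246 0.01838947 0.04525767]
```

View pics/c2.png

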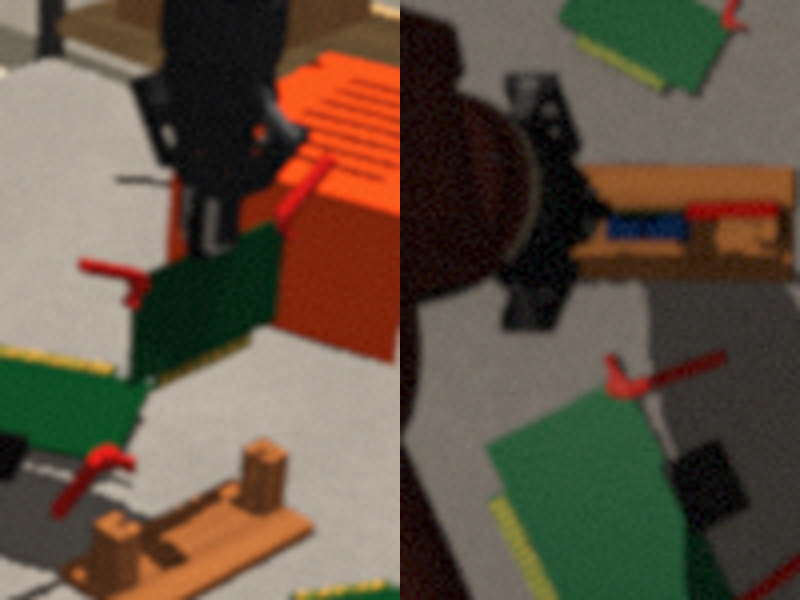

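The card hangs level in the gripper and is clear of the stand (board corners in the scene crop (132,380), (280,325), (280,222)). Next I fit its pose in the hand.

Run:
```python
from h import *
I=cv2.imread("pics/s2.png");hsv=cv2.cvtColor(I,cv2.COLOR_BGR2HSV)
x0,y0=320,130
m=cv2.inRange(hsv[y0:178,x0:363],(50,100,15),(90,255,110))
cs=max(cv2.findContours(m,cv2.RETR_EXTERNAL,cv2.CHAIN_APPROX_NONE)[0],key=cv2.contourArea)
q=cv2.approxPolyDP(cv2.convexHull(cs),2,True)[:,0]+[x0,y0];print(q.tolist())
obs=np.array([[132,380],[280,325],[280,222]])/4+[290,80]-.5+.125
L=np.array([[-70,11],[70,11],[70,88]])/1e3
def P(p,x=.5043,yaw=-.022,dx=.0015):
    c,s=np.cos(p[2]),np.sin(p[2]);y=c*L[:,0]-s*L[:,1];z=s*L[:,0]+c*L[:,1]+p[1]
    return place([x,p[0],yaw],np.c_[np.full(3,dx),y,z])
r=least_squares(lambda p:(proj("scene",P(p))-obs).ravel(),[.232,.152,0]);print(r.x,r.fun.round(2))
# unit plates top corners from scene0 crop
```

```text
[[357, 136], [357, 159], [326, 177], [320, 177], [329, 148]]
[ 0.23721014  0.15361439 -0.04803944] [-0.68  0.92 -1.4  -0.1   2.23 -0.75]
```

```bash
python3 -m handwheel '[{"x":-15,"y":2,"z":-5,"turn":0,"grip":0},{"x":-40,"y":5,"z":-5,"turn":-0.01,"grip":0},{"x":-70,"y":8,"z":-5,"turn":-0.02,"grip":0},{"x":-105,"y":12,"z":-5,"turn":-0.03,"grip":0},{"x":-140,"y":16,"z":-5,"turn":-0.05,"grip":0},{"x":-175,"y":20,"z":-5,"turn":-0.06,"grip":0},{"x":-210,"y":24,"z":-5,"turn":-0.08,"grip":0},{"x":-245,"y":28,"z":-5,"turn":-0.09,"grip":0},{"x":-280,"y":32,"z":-5,"turn":-0.1,"grip":0},{"x":-315,"y":37,"z":-5,"turn":-0.12,"grip":0},{"x":-350,"y":41,"z":-5,"turn":-0.13,"grip":0},{"x":-385,"y":45,"z":-5,"turn":-0.14,"grip":0},{"x":-415,"y":49,"z":-5,"turn":-0.15,"grip":0},{"x":-435,"y":51,"z":-5,"turn":-0.16,"grip":0},{"x":-448,"y":52,"z":-5,"turn":-0.164,"grip":0},{"x":-456,"y":53,"z":-5,"turn":-0.164,"grip":0},{"x":-456,"y":53,"z":-5,"turn":-0.164,"grip":0},{"x":-456,"y":53,"z":-5,"turn":-0.164,"grip":0},{"x":-456,"y":53,"z":-5,"turn":-0.164,"grip":0}]' 70
python3 - <<'E'
from h import *
s=readout.state();print(s["eef_pos"],s["tool_rot"],s["ft_force"],s["torque"],s["joint_pos"])
c=viewer.capture("scene")[:,:,::-1];cv2.imwrite("pics/s3.png",c)
t=viewer.capture("top")[:,:,::-1];cv2.imwrite("pics/t3.png",t)
cv2.imwrite("pics/c3.png",np.hstack([cv2.resize(c[180:345,120:290],(595,578),interpolation=2)[:, :450],cv2.resize(t[130:276,330:418],(348,578),interpolation=2)]))
E
```

```text
time_s: 5.72
eef_pos: [0.5463, -0.2241, 0.2453]
tool_rot: [-0.0, 0.655, 0.756, 0.0]
ft_force: [-1.0, -0.0, -3.0]
gripper_width: 0.0104
grip_force: 68.5
[ 0.54630435 -0.22414282  0.24526628] [-2.31837885e-04  6.55145935e-01  7.55502309e-01  1.10712186e-04] [-1.00992254 -0.04714648 -3.03053758] [-0.03933137 -0.04150544 -0.02403453] [-6.10762971e-01  7.90929860e-02  9.62177615e-02  1.58835939e+00
  2.68193707e-04  8.17988561e-01]
```

View pics/c3.png

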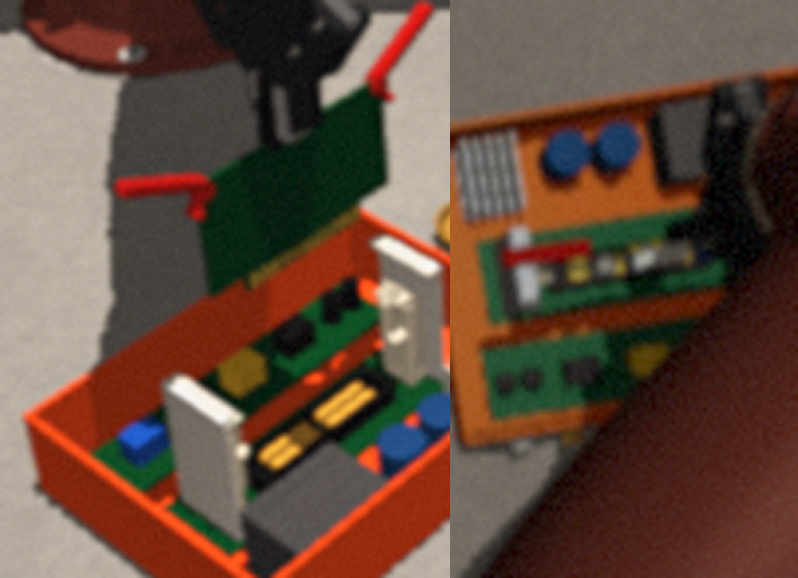

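Run:
```python
from h import *
f=lambda a:(np.array(a)+.5)/3.5+[120,180]-.5
lip=f([[190,375],[245,412],[375,240],[440,277]])
Ll=np.array([[-26,-78,106.4],[26,-78,106.4],[-26,78,106.4],[26,78,106.4]])/1e3
r=least_squares(lambda p:(proj("scene",place(p,Ll))-lip).ravel(),[.545,-.222,.14]);print("unit",r.x,r.fun.round(2))
obs=f([[210,297],[387,182],[383,88]])
L=np.array([[-70,11],[70,11],[70,88]])/1e3
def P(p,dx):
    c,s=np.cos(p[2]),np.sin(p[2]);y=c*L[:,0]-s*L[:,1];z=s*L[:,0]+c*L[:,1]+p[1]
    return place([p[3],p[0],.1414],np.c_[np.full(3,dx),y,z])
g=lambda p:(proj("scene",P(p,.0015))-obs).ravel()
r=least_squares(lambda p:np.r_[g(p),(p[1]-.155)*300],[-.224,.155,0,.546]);print("card y,z,roll,x",r.x,r.fun.round(2))
r=least_squares(lambda p:g([p[0],p[1],0,.5463]),[-.224,.155]);print("card y,z level",r.x,r.fun.round(2))
# predicted board corners at TCP-based pose
print((proj("scene",P([-.2241,.155,0,.5463],.0015))-[120,180]+.5)*3.5)
# top: lever b & plate b lip: predictions for unit pose
for p in([.5465,-.2232,.141],[.5479,-.2243,.1436]):
  print((proj("top",place(p,Ll[2:]))-[330,130]+.5)*348/88)
```

```text
unit [ 0.55327285 -0.21974013  0.14180395] [-0.85 -0.64  0.88  0.35  0.69  0.69 -0.73 -0.36]
card y,z,roll,x [-0.21964053  0.15362507 -0.02791889  0.54480237] [ 0.06  0.36  0.05  1.61 -0.11 -2.13 -0.41]
card y,z level [-0.21964148  0.15411495] [ 0.43  1.39  0.33  1.06 -0.56 -2.35]
[[204.95465309 304.68847645]
 [382.73574478 188.01180241]
 [375.32607331  81.80419978]]
[[ 89.10653882 312.63479649]
 [ 74.94701458 231.431439  ]]
[[ 90.95484704 310.67055439]
 [ 76.57878477 229.51027653]]
```

The card is above the cage, with its board corners at (210,297) and (387,182) and the lips at (217,395) and (408,258). I lower it to just above the guide mouths and check from close.

```bash
python3 -m handwheel '[{"x":0,"y":1,"z":15,"turn":0,"grip":0},{"x":0,"y":1,"z":35,"turn":0,"grip":0},{"x":0,"y":1,"z":55,"turn":0,"grip":0},{"x":0,"y":1,"z":68,"turn":0,"grip":0},{"x":0,"y":1,"z":75,"turn":0,"grip":0},{"x":0,"y":1,"z":75,"turn":0,"grip":0},{"x":0,"y":1,"z":75,"turn":0,"grip":0}]' 70
python3 - <<'E'
from h import *
s=readout.state();print(s["eef_pos"],s["tool_rot"],s["ft_force"],s["torque"])
c=viewer.capture("scene")[:,:,::-1];cv2.imwrite("pics/s4.png",c)
t=viewer.capture("top")[:,:,::-1];cv2.imwrite("pics/t4.png",t)
cv2.imwrite("pics/c4.png",np.vstack([cv2.resize(c[220:330,145:265],(655,600),interpolation=2)]))
E
```

```text
time_s: 6.4
eef_pos: [0.5474, -0.2252, 0.1709]
tool_rot: [0.0, 0.655, 0.755, -0.0]
ft_force: [-0.5, 0.0, -1.8]
gripper_width: 0.0106
grip_force: 68.3
[ 0.54739379 -0.22518718  0.17092664] [ 2.21770759e-04  6.55431791e-01  7.55254340e-01 -1.56829531e-07] [-0.46667704  0.02060335 -1.8435677 ] [ 0.00299206 -0.0183846  -0.00682747]
```

View pics/c4.png

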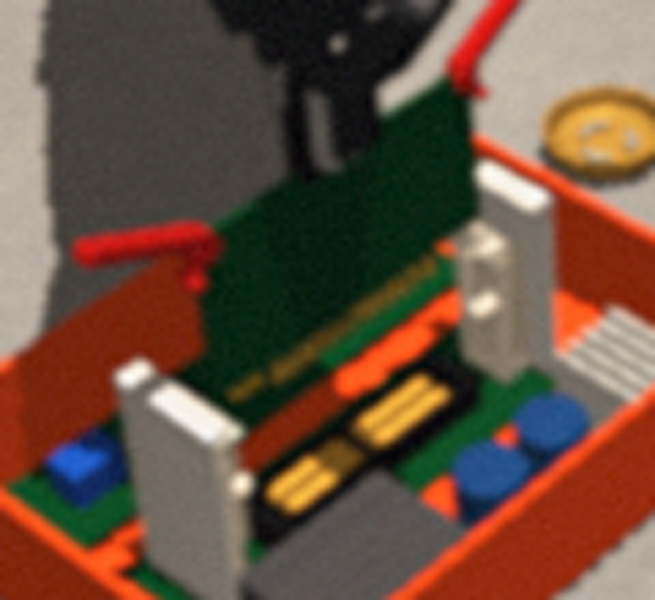

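The corner of the board at (475,215) is right above guide b's mouth at about (480,238), and the near end also lines up. I enter gently, watching the forces.

```bash
python3 -m handwheel '[{"x":0,"y":0,"z":3,"turn":0,"grip":0},{"x":0,"y":0,"z":6,"turn":0,"grip":0},{"x":0,"y":0,"z":9,"turn":0,"grip":0},{"x":0,"y":0,"z":11,"turn":0,"grip":0},{"x":0,"y":0,"z":13,"turn":0,"grip":0},{"x":0,"y":0,"z":13,"turn":0,"grip":0}]' 70
python3 - <<'E'
from h import *
s=readout.state();print(s["eef_pos"],s["ft_force"],s["torque"])
for p in([.5465,-.2232,.141],):
  print("guides",(proj("scene",place(p,[[0,-.071,.084],[0,.071,.084]]))-[145,220]+.5)*5.454)
E
```

```text
time_s: 7.0
eef_pos: [0.5473, -0.2259, 0.1571]
tool_rot: [0.0, 0.656, 0.755, -0.0]
ft_force: [0.4, -3.0, -2.1]
gripper_width: 0.0104
grip_force: 68.5
[ 0.54733683 -0.22586523  0.15710699] [ 0.38255852 -3.00454876 -2.12388264] [-0.83172746 -0.16131534 -0.02174567]
guides [[205.68463437 423.6119402 ]
 [472.5252873  233.17053253]]
```

```bash
python3 -m handwheel '[{"x":-2,"y":0,"z":0,"turn":0,"grip":0},{"x":-2,"y":0,"z":2,"turn":0,"grip":0},{"x":-2,"y":0,"z":4,"turn":0,"grip":0},{"x":-2,"y":0,"z":6,"turn":0,"grip":0},{"x":-2,"y":0,"z":6,"turn":0,"grip":0}]' 70; python3 -c "
from h import *
s=readout.state();print(s['eef_pos'],s['ft_force'],s['torque'])"
```

```text
time_s: 7.42
eef_pos: [0.5484, -0.2279, 0.1523]
tool_rot: [0.001, 0.656, 0.755, 0.0]
ft_force: [1.6, -2.3, 2.6]
gripper_width: 0.0107
grip_force: 69.3
[ 0.54835308 -0.22794232  0.15225273] [ 1.64433218 -2.26447386  2.60446017] [-0.29761039 -0.49763228  0.06089608]
```

```bash
python3 -m handwheel '[{"x":-1,"y":1,"z":0,"turn":0,"grip":0},{"x":-1,"y":1,"z":2,"turn":0,"grip":0},{"x":-1,"y":1,"z":4,"turn":0,"grip":0},{"x":-1,"y":1,"z":6,"turn":0,"grip":0},{"x":-1,"y":1,"z":6,"turn":0,"grip":0}]' 70; python3 -c "
from h import *
s=readout.state();print(s['eef_pos'],s['ft_force'],s['torque'])"
```

```text
time_s: 7.83
eef_pos: [0.5487, -0.2282, 0.1447]
tool_rot: [-0.0, 0.656, 0.755, -0.0]
ft_force: [2.3, -2.5, -2.9]
gripper_width: 0.0107
grip_force: 68.3
[ 0.54868035 -0.22823282  0.14466748] [ 2.28248196 -2.48825658 -2.90473471] [-0.61616693 -0.72065524 -0.04755312]
```

```bash
python3 -m handwheel '[{"x":-1,"y":1,"z":2,"turn":0,"grip":0},{"x":-1,"y":1,"z":4,"turn":0,"grip":0},{"x":-1,"y":1,"z":6,"turn":0,"grip":0},{"x":-1,"y":1,"z":8,"turn":0,"grip":0},{"x":-1,"y":1,"z":10,"turn":0,"grip":0},{"x":-1,"y":1,"z":10,"turn":0,"grip":0}]' 70; python3 -c "
from h import *
s=readout.state();print(s['eef_pos'],s['ft_force'],s['torque'])"
```

```text
time_s: 8.33
eef_pos: [0.5495, -0.2287, 0.1346]
tool_rot: [-0.001, 0.656, 0.755, -0.0]
ft_force: [1.0, 0.7, -3.0]
gripper_width: 0.0107
grip_force: 68.5
[ 0.54947649 -0.22867116  0.13455938] [ 1.02582914  0.65006533 -2.99103974] [-0.01918934 -0.0084867  -0.00947449]
```

```bash
python3 -m handwheel '[{"x":0,"y":0,"z":2,"turn":0,"grip":0},{"x":0,"y":0,"z":4,"turn":0,"grip":0},{"x":0,"y":0,"z":6,"turn":0,"grip":0},{"x":0,"y":0,"z":8,"turn":0,"grip":0},{"x":0,"y":0,"z":10,"turn":0,"grip":0},{"x":0,"y":0,"z":12,"turn":0,"grip":0},{"x":0,"y":0,"z":14,"turn":0,"grip":0},{"x":0,"y":0,"z":16,"turn":0,"grip":0},{"x":0,"y":0,"z":16,"turn":0,"grip":0}]' 70; python3 -c "
from h import *
s=readout.state();print(s['eef_pos'],s['ft_force'],s['torque'])"
```

```text
time_s: 9.08
eef_pos: [0.5495, -0.2289, 0.1186]
tool_rot: [-0.0, 0.656, 0.755, -0.0]
ft_force: [-3.2, -0.9, -3.9]
gripper_width: 0.0105
grip_force: 68.4
[ 0.54946839 -0.22894969  0.118553  ] [-3.19418757 -0.92938656 -3.86456651] [-0.33226918  0.8754999  -0.01819657]
```

```bash
python3 -m handwheel '[{"x":0,"y":-0.5,"z":1,"turn":0,"grip":0},{"x":0,"y":-0.5,"z":2,"turn":0,"grip":0},{"x":0,"y":-0.5,"z":3,"turn":0,"grip":0},{"x":0,"y":-0.5,"z":4,"turn":0,"grip":0}]' 70;  python3 -m handwheel '[{"x":0,"y":0,"z":1,"turn":0,"grip":0},{"x":0,"y":0,"z":2,"turn":0,"grip":0}]' 70
```

```text
time_s: 9.42
eef_pos: [0.5494, -0.2292, 0.1154]
tool_rot: [0.0, 0.656, 0.755, 0.0]
ft_force: [-3.8, -0.5, 0.5]
gripper_width: 0.0107
grip_force: 68.9
time_s: 9.58
eef_pos: [0.5494, -0.2291, 0.1133]
tool_rot: [0.0, 0.656, 0.755, 0.0]
ft_force: [-3.4, -0.6, -0.5]
gripper_width: 0.0107
grip_force: 68.9
```

```bash
python3 -m handwheel '[{"x":0,"y":0,"z":1,"turn":0,"grip":0}]' 70;  python3 -m handwheel '[{"x":0,"y":0,"z":1,"turn":0,"grip":0}]' 70; python3 -m handwheel '[{"x":0,"y":0,"z":0,"turn":0,"grip":0}]' 70
```

```text
time_s: 9.67
eef_pos: [0.5494, -0.2291, 0.1123]
tool_rot: [0.0, 0.656, 0.755, 0.0]
ft_force: [-2.4, -0.2, 0.0]
gripper_width: 0.0107
grip_force: 68.9
time_s: 9.75
eef_pos: [0.5494, -0.2291, 0.1113]
tool_rot: [0.0, 0.656, 0.755, 0.0]
ft_force: [-2.2, 0.5, 0.7]
gripper_width: 0.0109
grip_force: 69.0
time_s: 9.83
eef_pos: [0.5494, -0.2291, 0.1111]
tool_rot: [0.0, 0.656, 0.755, 0.0]
ft_force: [-2.2, -1.5, -1.8]
gripper_width: 0.0108
grip_force: 68.7
```

```bash
for i in 1; do python3 -m handwheel '[{"x":0,"y":0,"z":1,"turn":0,"grip":0}]' 70; done;  python3 -m handwheel '[{"x":0,"y":0,"z":0.7,"turn":0,"grip":0}]' 70
```

```text
time_s: 9.92
eef_pos: [0.5495, -0.2292, 0.1107]
tool_rot: [0.0, 0.655, 0.755, 0.0]
ft_force: [-4.8, 1.1, 9.0]
gripper_width: 0.0108
grip_force: 70.2
time_s: 10.0
eef_pos: [0.5496, -0.2293, 0.1106]
tool_rot: [0.001, 0.656, 0.755, 0.0]
ft_force: [-6.2, 2.2, 11.2]
gripper_width: 0.0102
grip_force: 70.5
```

```bash
python3 -m handwheel '[{"x":0,"y":0,"z":0.7,"turn":0,"grip":0}]' 70
```

```text
time_s: 10.08
eef_pos: [0.5498, -0.2294, 0.1106]
tool_rot: [0.001, 0.655, 0.755, 0.0]
ft_force: [-5.9, 3.1, 14.4]
gripper_width: 0.0104
grip_force: 71.0
```

Contact at TCP z = 0.1107, as predicted (111 mm). I relax the push and release.

```bash
python3 -m handwheel '[{"x":0,"y":0,"z":-1.5,"turn":0,"grip":0},{"x":0,"y":0,"z":-1.5,"turn":0,"grip":0.15},{"x":0,"y":0,"z":-1.5,"turn":0,"grip":0.3},{"x":0,"y":0,"z":-1.5,"turn":0,"grip":0.4},{"x":0,"y":0,"z":-1.5,"turn":0,"grip":0.4},{"x":0,"y":0,"z":-10,"turn":0,"grip":0.4},{"x":0,"y":0,"z":-30,"turn":0,"grip":0.4},{"x":0,"y":0,"z":-60,"turn":0,"grip":0.4},{"x":0,"y":0,"z":-95,"turn":0,"grip":0.4},{"x":0,"y":0,"z":-120,"turn":0,"grip":0.2},{"x":0,"y":0,"z":-120,"turn":0,"grip":0}]' 70
python3 - <<'E'
from h import *
s=readout.state();print(s["eef_pos"],s["ft_force"],s["torque"])
c=viewer.capture("scene")[:,:,::-1];cv2.imwrite("pics/s5.png",c)
t=viewer.capture("top")[:,:,::-1];cv2.imwrite("pics/t5.png",t)
cv2.imwrite("pics/c5.png",np.vstack([cv2.resize(c[220:330,145:265],(655,600),interpolation=2)]))
for p in([.5495,-.2290,.1414],):
  print("pivots,board top,lips,push",(proj("scene",place(p,[[0,-.066,.105],[0,.066,.105],[0.0015,-.07,.109],[.0015,.07,.109],[.026,-.078,.1064],[.026,.078,.1064],[0,-.118,.125],[0,.118,.125]]))-[145,220]+.5)*5.454)
E
```

```text
time_s: 11.0
eef_pos: [0.5513, -0.2304, 0.236]
tool_rot: [0.005, 0.656, 0.755, 0.0]
ft_force: [-0.1, 0.6, 1.6]
gripper_width: 0.0109
grip_force: 0.0
[ 0.5512685  -0.23039233  0.2360283 ] [-0.05777677  0.6298194   1.58063478] [-0.05654429 -0.05056961  0.01240115]
pivots,board top,lips,push [[200.98641881 386.34776232]
 [453.99783917 208.91978089]
 [194.1358105  385.97482718]
 [463.16970085 197.75253421]
 [223.30208043 433.38175356]
 [521.99636189 217.92511862]
 [ 81.10502277 423.980087  ]
 [540.94766378 108.04590043]]
```

View pics/c5.png

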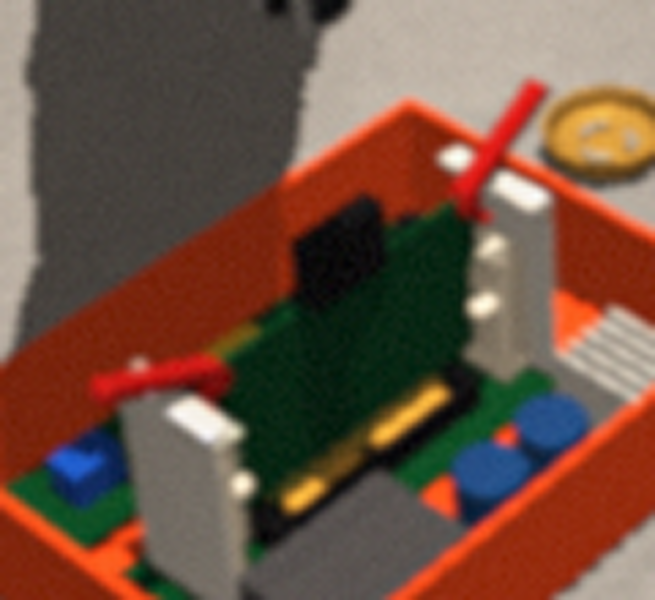

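The card rests in the connector between both guides, with lever a from pivot (220,378) to tip (97,385) and lever b from pivot (470,195) to tip (538,90), both open. Next I go outside lever a with the fingers shut.

```bash
python3 -m handwheel '[{"x":-30,"y":0,"z":0,"turn":0,"grip":0},{"x":-60,"y":0,"z":0,"turn":0,"grip":0},{"x":-95,"y":0,"z":0,"turn":0,"grip":0},{"x":-125,"y":0,"z":0,"turn":0,"grip":0},{"x":-141,"y":0,"z":5,"turn":0,"grip":0},{"x":-141,"y":0,"z":40,"turn":0,"grip":0},{"x":-141,"y":0,"z":75,"turn":0,"grip":0},{"x":-141,"y":0,"z":100,"turn":0,"grip":0},{"x":-141,"y":0,"z":110,"turn":0,"grip":0},{"x":-141,"y":0,"z":110,"turn":0,"grip":0},{"x":-141,"y":0,"z":110,"turn":0,"grip":0}]' 70
python3 - <<'E'
from h import *
s=readout.state();p=s["eef_pos"];d=p[:2]-[.549,-.2255];print(p,s["ft_force"],"yu",(-.1409*d[0]+.99*d[1])*1e3,"xu",(.99*d[0]+.1409*d[1])*1e3)
E
```

```text
time_s: 12.02
eef_pos: [0.569, -0.3684, 0.1191]
tool_rot: [-0.0, 0.655, 0.755, 0.0]
ft_force: [0.0, 0.9, 0.3]
gripper_width: 0.0
grip_force: 0.0
[ 0.56898502 -0.3684203   0.11912132] [0.04029135 0.89684887 0.25932584] yu -144.3069879269476 xu -0.3523027741795248
```

```bash
python3 -m handwheel '[{"x":4,"y":0,"z":2,"turn":0,"grip":0},{"x":9,"y":0,"z":2,"turn":0,"grip":0},{"x":12,"y":0,"z":2,"turn":0,"grip":0}]' 70;python3 -m handwheel '[{"x":3,"y":0,"z":0,"turn":0,"grip":0},{"x":6,"y":0,"z":0,"turn":0,"grip":0}]' 70; python3 -m handwheel '[{"x":3,"y":0,"z":0,"turn":0,"grip":0},{"x":6,"y":0,"z":-1,"turn":0,"grip":0}]' 70
```

```text
time_s: 12.27
eef_pos: [0.5681, -0.3566, 0.1186]
tool_rot: [0.001, 0.655, 0.755, 0.0]
ft_force: [0.2, 0.0, -0.2]
gripper_width: 0.0004
grip_force: 0.0
time_s: 12.43
eef_pos: [0.5669, -0.3506, 0.1178]
tool_rot: [0.001, 0.655, 0.755, -0.0]
ft_force: [-0.0, 0.5, 0.3]
gripper_width: 0.0002
grip_force: 0.0
time_s: 12.6
eef_pos: [0.5666, -0.3477, 0.1197]
tool_rot: [0.003, 0.656, 0.755, -0.002]
ft_force: [0.9, -16.2, 6.0]
gripper_width: 0.0004
grip_force: 7.8
```

Pushing the tip squarely inward binds by friction: the handle lies nearly flat. I'll back off, go lower, and sweep up and in so that friction helps the swing.

```bash
python3 -m handwheel '[{"x":-7,"y":0,"z":0,"turn":0,"grip":0},{"x":-7,"y":0,"z":18,"turn":0,"grip":0},{"x":-7,"y":0,"z":33,"turn":0,"grip":0},{"x":-7,"y":0,"z":33,"turn":0,"grip":0},{"x":-3,"y":0,"z":31,"turn":0,"grip":0},{"x":-2,"y":0,"z":26,"turn":0,"grip":0},{"x":0,"y":0,"z":20,"turn":0,"grip":0}]' 70;python3 -m handwheel '[{"x":2,"y":0,"z":-6,"turn":0,"grip":0},{"x":4,"y":0,"z":-12,"turn":0,"grip":0}]' 70
```

```text
time_s: 13.18
eef_pos: [0.566, -0.3451, 0.0994]
tool_rot: [0.001, 0.656, 0.755, -0.0]
ft_force: [0.8, 0.6, 1.5]
gripper_width: 0.0001
grip_force: 0.0
time_s: 13.35
eef_pos: [0.5657, -0.3412, 0.1118]
tool_rot: [0.001, 0.656, 0.755, -0.0]
ft_force: [1.1, -2.3, -0.3]
gripper_width: -0.0001
grip_force: 1.0
```

```bash
python3 -m handwheel '[{"x":2,"y":0,"z":-5,"turn":0,"grip":0},{"x":5,"y":0,"z":-10,"turn":0,"grip":0},{"x":8,"y":0,"z":-13,"turn":0,"grip":0}]' 70
python3 - <<'E'
from h import *
c=viewer.capture("scene")[:,:,::-1];cv2.imwrite("pics/s6.png",c)
t=viewer.capture("top")[:,:,::-1];cv2.imwrite("pics/t6.png",t)
cv2.imwrite("pics/c6.png",cv2.resize(c[200:330,125:265],(646,600),interpolation=2))
E
```

```text
time_s: 13.6
eef_pos: [0.5643, -0.333, 0.124]
tool_rot: [0.001, 0.656, 0.755, -0.0]
ft_force: [0.2, -3.3, -0.2]
gripper_width: 0.0001
grip_force: 1.0
```

View pics/c6.png

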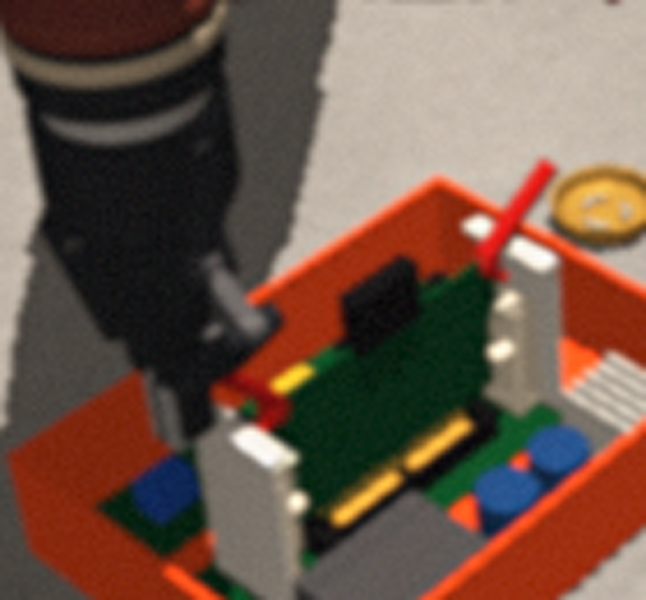

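The finger holds lever a raised about halfway, from pivot (275,405) to (225,380), and the card is still seated. I continue to about 0.45 and watch for the tooth touching the lip.

```bash
python3 -m handwheel '[{"x":3,"y":0,"z":-4,"turn":0,"grip":0},{"x":6,"y":0,"z":-7,"turn":0,"grip":0},{"x":9,"y":0,"z":-9,"turn":0,"grip":0}]' 70;python3 -m handwheel '[{"x":2,"y":0,"z":-2,"turn":0,"grip":0}]' 70;python3 -m handwheel '[{"x":2,"y":0,"z":-2,"turn":0,"grip":0}]' 70;python3 -m handwheel '[{"x":1,"y":0,"z":-1,"turn":0,"grip":0}]' 70
```

```text
time_s: 13.95
eef_pos: [0.5627, -0.3239, 0.1321]
tool_rot: [-0.0, 0.656, 0.755, -0.0]
ft_force: [1.2, -1.6, -0.5]
gripper_width: -0.0
grip_force: 0.9
time_s: 14.03
eef_pos: [0.5624, -0.3217, 0.134]
tool_rot: [-0.0, 0.656, 0.755, -0.0]
ft_force: [0.7, -1.4, -0.8]
gripper_width: 0.0002
grip_force: 0.9
time_s: 14.12
eef_pos: [0.5621, -0.3199, 0.136]
tool_rot: [-0.0, 0.655, 0.755, -0.0]
ft_force: [0.2, -2.3, -1.1]
gripper_width: 0.0
grip_force: 1.0
time_s: 14.2
eef_pos: [0.5621, -0.319, 0.1372]
tool_rot: [0.0, 0.655, 0.755, -0.0]
ft_force: [0.9, -2.7, -2.0]
gripper_width: -0.0001
grip_force: 1.3
```

```bash
for i in 1; do python3 -m handwheel '[{"x":1,"y":0,"z":0,"turn":0,"grip":0}]' 70|grep -E 'eef|ft';python3 -m handwheel '[{"x":1,"y":0,"z":0,"turn":0,"grip":0}]' 70|grep -E 'eef|ft';python3 -m handwheel '[{"x":1,"y":0,"z":0,"turn":0,"grip":0}]' 70|grep -E 'eef|ft'; done
```

```text
eef_pos: [0.5621, -0.3184, 0.1373]
ft_force: [0.6, -3.1, 1.2]
eef_pos: [0.562, -0.3176, 0.1373]
ft_force: [1.2, -4.2, 1.6]
eef_pos: [0.5619, -0.3168, 0.1374]
ft_force: [0.5, -3.8, 2.2]
```

The load on the finger rises at about the 0.5 rad point, so lever a is now near 0.45. I leave it and go over to lever b.

```bash
python3 -m handwheel '[{"x":-8,"y":0,"z":0,"turn":0,"grip":0},{"x":-15,"y":0,"z":-20,"turn":0,"grip":0},{"x":-15,"y":0,"z":-55,"turn":0,"grip":0},{"x":-5,"y":0,"z":-85,"turn":0,"grip":0},{"x":30,"y":0,"z":-95,"turn":0,"grip":0},{"x":70,"y":0,"z":-95,"turn":0,"grip":0},{"x":110,"y":0,"z":-95,"turn":0,"grip":0},{"x":150,"y":0,"z":-95,"turn":0,"grip":0},{"x":190,"y":0,"z":-95,"turn":0,"grip":0},{"x":220,"y":0,"z":-90,"turn":0,"grip":0},{"x":232,"y":0,"z":-80,"turn":0,"grip":0},{"x":232,"y":0,"z":-40,"turn":0,"grip":0},{"x":232,"y":0,"z":0,"turn":0,"grip":0},{"x":232,"y":0,"z":35,"turn":0,"grip":0},{"x":232,"y":0,"z":50,"turn":0,"grip":0},{"x":232,"y":0,"z":50,"turn":0,"grip":0},{"x":232,"y":0,"z":50,"turn":0,"grip":0}]' 70
python3 - <<'E'
from h import *
s=readout.state();p=s["eef_pos"];d=p[:2]-[.549,-.2255];print(p,s["ft_force"],"yu",(-.1409*d[0]+.99*d[1])*1e3,"xu",(.99*d[0]+.1409*d[1])*1e3)
t=viewer.capture("top")[:,:,::-1];cv2.imwrite("pics/t7.png",t)
c=viewer.capture("scene")[:,:,::-1];cv2.imwrite("pics/s7.png",c)
cv2.imwrite("pics/c7.png",cv2.resize(c[200:330,145:285],(646,600),interpolation=2))
E
```

```text
time_s: 15.87
eef_pos: [0.5285, -0.0863, 0.0865]
tool_rot: [-0.001, 0.656, 0.755, -0.0]
ft_force: [0.2, 0.5, 0.0]
gripper_width: -0.0002
grip_force: 0.0
[ 0.52846947 -0.08627877  0.08648595] [0.20702932 0.48299714 0.00582549] yu 140.72177370847942 xu -0.7089537535948827
```

View pics/c7.png

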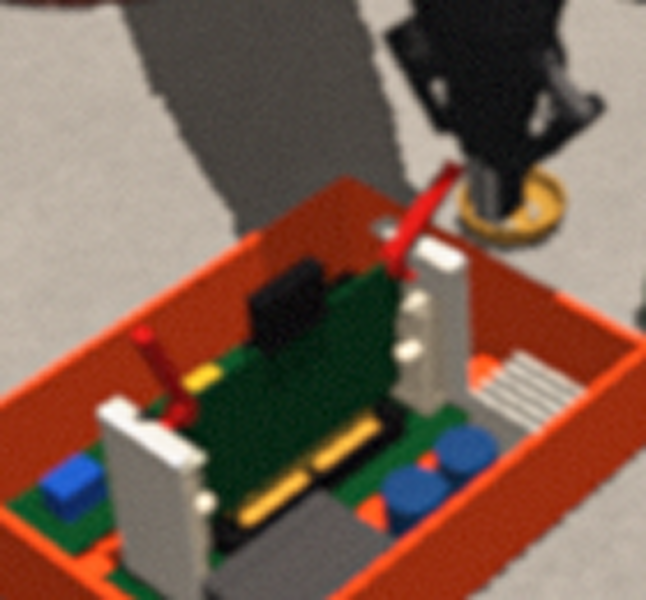

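Lever a stands about 0.4–0.5 rad open, from pivot (180,410) to tip (143,335), and the fingers are outside lever b. I make the mirrored sweep.

```bash
python3 -m handwheel '[{"x":-7,"y":0,"z":0,"turn":0,"grip":0},{"x":-13,"y":0,"z":-3,"turn":0,"grip":0},{"x":-17,"y":0,"z":-7,"turn":0,"grip":0},{"x":-20,"y":0,"z":-13,"turn":0,"grip":0},{"x":-22,"y":0,"z":-19,"turn":0,"grip":0}]' 70;python3 -m handwheel '[{"x":-2,"y":0,"z":-6,"turn":0,"grip":0},{"x":-4,"y":0,"z":-11,"turn":0,"grip":0},{"x":-7,"y":0,"z":-15,"turn":0,"grip":0},{"x":-10,"y":0,"z":-19,"turn":0,"grip":0}]' 70
```

```text
time_s: 16.38
eef_pos: [0.5323, -0.109, 0.1068]
tool_rot: [0.0, 0.656, 0.755, 0.0]
ft_force: [-0.0, 1.0, -0.7]
gripper_width: -0.0
grip_force: 0.7
time_s: 16.72
eef_pos: [0.5337, -0.1184, 0.1254]
tool_rot: [0.0, 0.655, 0.755, 0.0]
ft_force: [-0.3, 1.6, -0.7]
gripper_width: -0.0003
grip_force: 0.9
```

```bash
python3 -m handwheel '[{"x":-3,"y":0,"z":-3,"turn":0,"grip":0},{"x":-6,"y":0,"z":-6,"turn":0,"grip":0},{"x":-9,"y":0,"z":-9,"turn":0,"grip":0},{"x":-11,"y":0,"z":-11,"turn":0,"grip":0}]' 70|grep -E 'eef|ft';python3 -m handwheel '[{"x":-2,"y":0,"z":-1,"turn":0,"grip":0}]' 70|grep -E 'eef|ft';python3 -m handwheel '[{"x":-2,"y":0,"z":-1,"turn":0,"grip":0}]' 70|grep -E 'eef|ft';python3 -m handwheel '[{"x":-2,"y":0,"z":-1,"turn":0,"grip":0}]' 70|grep -E 'eef|ft'
```

```text
eef_pos: [0.535, -0.1291, 0.136]
ft_force: [-0.2, 3.8, -1.7]
eef_pos: [0.5352, -0.1309, 0.1368]
ft_force: [-0.8, 5.3, -3.4]
eef_pos: [0.5354, -0.1326, 0.1375]
ft_force: [-0.3, 5.9, -3.0]
eef_pos: [0.5355, -0.1344, 0.1383]
ft_force: [-0.9, 6.9, -3.3]
```

```bash
python3 -m handwheel '[{"x":-2,"y":0,"z":0,"turn":0,"grip":0},{"x":-4,"y":0,"z":0,"turn":0,"grip":0}]' 70|grep -E 'eef|ft';python3 -m handwheel '[{"x":-2,"y":0,"z":0,"turn":0,"grip":0},{"x":-4,"y":0,"z":0,"turn":0,"grip":0}]' 70|grep -E 'eef|ft';python3 -m handwheel '[{"x":-1.5,"y":0,"z":0,"turn":0,"grip":0},{"x":-3,"y":0,"z":0,"turn":0,"grip":0}]' 70|grep -E 'eef|ft'
```

```text
eef_pos: [0.536, -0.1379, 0.1383]
ft_force: [-1.3, 10.5, -0.3]
eef_pos: [0.5364, -0.1413, 0.1381]
ft_force: [-0.0, 9.1, -4.1]
eef_pos: [0.5368, -0.1447, 0.1378]
ft_force: [-0.9, 7.3, -3.9]
```

Lever b is at about 0.2 (by symmetry the true centre is +1.5 mm along y). I go back to lever a to close it fully.

```bash
python3 -m handwheel '[{"x":8,"y":0,"z":0,"turn":0,"grip":0},{"x":15,"y":0,"z":-20,"turn":0,"grip":0},{"x":15,"y":0,"z":-55,"turn":0,"grip":0},{"x":5,"y":0,"z":-85,"turn":0,"grip":0},{"x":-30,"y":0,"z":-90,"turn":0,"grip":0},{"x":-70,"y":0,"z":-90,"turn":0,"grip":0},{"x":-110,"y":0,"z":-90,"turn":0,"grip":0},{"x":-150,"y":0,"z":-90,"turn":0,"grip":0},{"x":-180,"y":0,"z":-85,"turn":0,"grip":0},{"x":-197,"y":0,"z":-75,"turn":0,"grip":0},{"x":-197,"y":0,"z":-40,"turn":0,"grip":0},{"x":-197,"y":0,"z":-15,"turn":0,"grip":0},{"x":-197,"y":0,"z":-2,"turn":0,"grip":0},{"x":-197,"y":0,"z":-2,"turn":0,"grip":0},{"x":-190,"y":0,"z":-2,"turn":0,"grip":0},{"x":-183,"y":0,"z":-2,"turn":0,"grip":0},{"x":-178,"y":0,"z":-2,"turn":0,"grip":0},{"x":-174,"y":0,"z":-2,"turn":0,"grip":0}]' 70|grep -E 'time|eef|ft'
python3 -m handwheel '[{"x":2,"y":0,"z":0,"turn":0,"grip":0},{"x":4,"y":0,"z":0,"turn":0,"grip":0}]' 70|grep -E 'eef|ft'
```

```text
time_s: 19.3
eef_pos: [0.5627, -0.3177, 0.143]
ft_force: [0.4, -1.6, 0.1]
eef_pos: [0.5619, -0.3145, 0.1421]
ft_force: [1.3, -2.6, 2.0]
```

```bash
python3 -m handwheel '[{"x":2,"y":0,"z":0,"turn":0,"grip":0},{"x":4,"y":0,"z":0,"turn":0,"grip":0},{"x":6,"y":0,"z":0,"turn":0,"grip":0}]' 70|grep -E 'eef|ft';python3 -m handwheel '[{"x":2,"y":0,"z":0,"turn":0,"grip":0},{"x":4,"y":0,"z":0,"turn":0,"grip":0},{"x":6,"y":0,"z":0,"turn":0,"grip":0}]' 70|grep -E 'eef|ft';python3 -m handwheel '[{"x":2,"y":0,"z":0,"turn":0,"grip":0},{"x":4,"y":0,"z":0,"turn":0,"grip":0}]' 70|grep -E 'eef|ft'
```

```text
eef_pos: [0.5609, -0.3094, 0.1417]
ft_force: [0.9, -6.5, 2.0]
eef_pos: [0.5599, -0.3034, 0.1409]
ft_force: [1.7, -6.9, -3.0]
eef_pos: [0.5591, -0.2998, 0.1406]
ft_force: [2.4, -9.4, -3.6]
```

```bash
python3 -m handwheel '[{"x":1.5,"y":0,"z":0,"turn":0,"grip":0},{"x":3,"y":0,"z":0,"turn":0,"grip":0}]' 70|grep -E 'eef|ft';python3 -m handwheel '[{"x":1,"y":0,"z":0,"turn":0,"grip":0},{"x":2,"y":0,"z":0,"turn":0,"grip":0}]' 70|grep -E 'eef|ft';python3 -m handwheel '[{"x":1,"y":0,"z":0,"turn":0,"grip":0}]' 70|grep -E 'eef|ft'
```

```text
eef_pos: [0.5587, -0.2969, 0.1407]
ft_force: [1.6, -8.7, -2.8]
eef_pos: [0.5585, -0.2957, 0.1408]
ft_force: [1.8, -14.1, -4.6]
eef_pos: [0.5585, -0.2954, 0.141]
ft_force: [2.1, -17.7, -5.5]
```

```bash
python3 -m handwheel '[{"x":1,"y":0,"z":0,"turn":0,"grip":0},{"x":1.5,"y":0,"z":0,"turn":0,"grip":0}]' 70|grep -E 'eef|ft'
python3 -m handwheel '[{"x":-8,"y":0,"z":0,"turn":0,"grip":0},{"x":-18,"y":0,"z":-20,"turn":0,"grip":0},{"x":-18,"y":0,"z":-55,"turn":0,"grip":0},{"x":-5,"y":0,"z":-80,"turn":0,"grip":0},{"x":30,"y":0,"z":-85,"turn":0,"grip":0},{"x":65,"y":0,"z":-85,"turn":0,"grip":0},{"x":100,"y":0,"z":-85,"turn":0,"grip":0},{"x":140,"y":0,"z":-85,"turn":0,"grip":0},{"x":165,"y":0,"z":-80,"turn":0,"grip":0},{"x":170,"y":0,"z":-70,"turn":0,"grip":0},{"x":170,"y":0,"z":-40,"turn":0,"grip":0},{"x":170,"y":0,"z":-15,"turn":0,"grip":0},{"x":170,"y":0,"z":0,"turn":0,"grip":0},{"x":170,"y":0,"z":0,"turn":0,"grip":0},{"x":163,"y":0,"z":0,"turn":0,"grip":0},{"x":157,"y":0,"z":0,"turn":0,"grip":0},{"x":152,"y":0,"z":0,"turn":0,"grip":0}]' 70|grep -E 'time|eef|ft'
python3 -m handwheel '[{"x":-2,"y":0,"z":0,"turn":0,"grip":0},{"x":-3,"y":0,"z":0,"turn":0,"grip":0}]' 70|grep -E 'eef|ft'
```

```text
eef_pos: [0.5584, -0.2951, 0.1412]
ft_force: [2.3, -21.3, -6.4]
time_s: 22.13
eef_pos: [0.5376, -0.142, 0.1425]
ft_force: [0.5, 0.7, 0.3]
eef_pos: [0.5377, -0.1445, 0.1418]
ft_force: [-0.5, -0.8, 0.5]
```

```bash
python3 -m handwheel '[{"x":-2,"y":0,"z":0,"turn":0,"grip":0},{"x":-4,"y":0,"z":0,"turn":0,"grip":0}]' 70|grep -E 'eef|ft';python3 -m handwheel '[{"x":-2,"y":0,"z":0,"turn":0,"grip":0},{"x":-3,"y":0,"z":0,"turn":0,"grip":0}]' 70|grep -E 'eef|ft';python3 -m handwheel '[{"x":-1,"y":0,"z":0,"turn":0,"grip":0},{"x":-2,"y":0,"z":0,"turn":0,"grip":0}]' 70|grep -E 'eef|ft'; python3 -m handwheel '[{"x":-1,"y":0,"z":0,"turn":0,"grip":0}]' 70|grep -E 'eef|ft'
```

```text
eef_pos: [0.5378, -0.1474, 0.1412]
ft_force: [-0.3, 1.2, 0.1]
eef_pos: [0.5382, -0.15, 0.141]
ft_force: [0.3, 5.1, 2.3]
eef_pos: [0.5383, -0.1514, 0.1407]
ft_force: [-0.3, 6.9, -0.1]
eef_pos: [0.5383, -0.1521, 0.1405]
ft_force: [0.3, 7.8, -1.2]
```

```bash
python3 -m handwheel '[{"x":-1,"y":0,"z":0,"turn":0,"grip":0},{"x":-2,"y":0,"z":0,"turn":0,"grip":0}]' 70|grep -E 'eef|ft';python3 -m handwheel '[{"x":-1,"y":0,"z":0,"turn":0,"grip":0},{"x":-2,"y":0,"z":0,"turn":0,"grip":0}]' 70|grep -E 'eef|ft';python3 -m handwheel '[{"x":-1,"y":0,"z":0,"turn":0,"grip":0}]' 70|grep -E 'eef|ft'
```

```text
eef_pos: [0.5384, -0.1536, 0.14]
ft_force: [1.1, 9.5, -2.9]
eef_pos: [0.5384, -0.1554, 0.1397]
ft_force: [0.5, 9.1, -2.6]
eef_pos: [0.5385, -0.1562, 0.1396]
ft_force: [-0.7, 12.7, -1.9]
```

```bash
python3 -m handwheel '[{"x":-1,"y":0,"z":0,"turn":0,"grip":0},{"x":-2,"y":0,"z":0,"turn":0,"grip":0}]' 70|grep -E 'eef|ft';python3 -m handwheel '[{"x":-1,"y":0,"z":0,"turn":0,"grip":0},{"x":-1,"y":0,"z":0,"turn":0,"grip":0}]' 70|grep -E 'eef|ft'
```

```text
eef_pos: [0.5385, -0.1568, 0.1395]
ft_force: [-1.4, 18.5, -0.8]
eef_pos: [0.5386, -0.1579, 0.1395]
ft_force: [-1.8, 16.0, -0.7]
```

```bash
python3 -m handwheel '[{"x":8,"y":0,"z":0,"turn":0,"grip":0},{"x":22,"y":0,"z":-20,"turn":0,"grip":0},{"x":30,"y":0,"z":-55,"turn":0,"grip":0},{"x":30,"y":0,"z":-95,"turn":0,"grip":0},{"x":60,"y":0,"z":-110,"turn":0,"grip":0},{"x":95,"y":0,"z":-110,"turn":0,"grip":0},{"x":120,"y":0,"z":-110,"turn":0,"grip":0},{"x":120,"y":0,"z":-110,"turn":0,"grip":0}]' 70
python3 - <<'E'
from h import *
c=viewer.capture("scene")[:,:,::-1];cv2.imwrite("pics/s8.png",c)
t=viewer.capture("top")[:,:,::-1];cv2.imwrite("pics/t8.png",t)
cv2.imwrite("pics/c8.png",np.hstack([cv2.resize(c[215:325,150:250],(500,550),interpolation=2),cv2.resize(t[135:245,330:390],(300,550),interpolation=2)]))
q=[.549,-.224,.1414]
def lev(s,ang,z):th=ang-.14;return [[0,s*.066,z],[0,s*(.066+.056*np.sin(th)-.004*np.cos(th)),z+.056*np.cos(th)+.004*np.sin(th)]]
for a in(0,.1,.2):
  for s in(-1,1): print(a,s,(proj("scene",place(q,lev(s,a,.098)))-[150,215]+.5)*5)
E
```

```text
time_s: 24.3
eef_pos: [0.5225, -0.0391, 0.252]
tool_rot: [0.001, 0.654, 0.756, 0.0]
ft_force: [-0.1, 1.1, 0.8]
gripper_width: 0.0001
grip_force: 0.0
0 -1 [[171.03868238 385.51218854]
 [178.84895535 267.05077696]]
0 1 [[400.52106427 223.4190453 ]
 [373.83910459 137.00783492]]
0.1 -1 [[171.03868238 385.51218854]
 [167.87411061 272.45805489]]
0.1 1 [[400.52106427 223.4190453 ]
 [382.96282261 129.15396674]]
0.2 -1 [[171.03868238 385.51218854]
 [156.84090997 279.07632938]]
0.2 1 [[400.52106427 223.4190453 ]
 [392.21004088 122.32002671]]
```

View pics/c8.png

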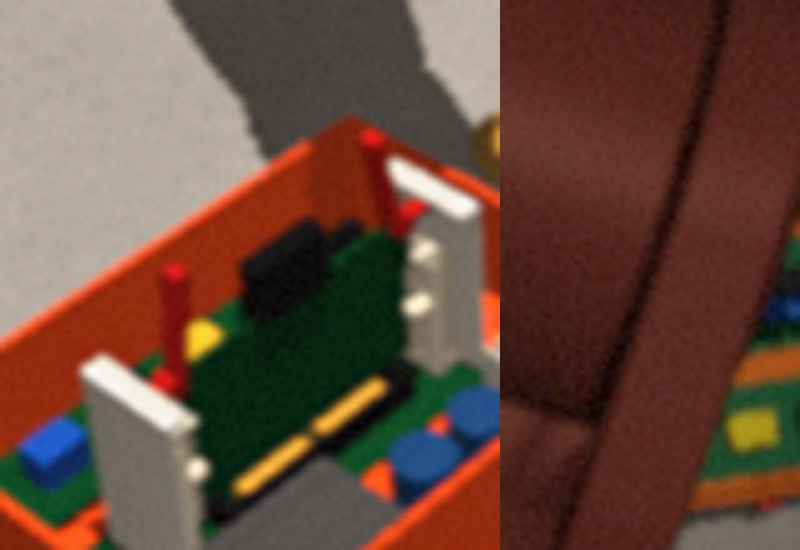

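Both levers are upright and leaning inward: a's tip at (175,270) and b's at (372,137), against (179,267) and (374,137) predicted for closed. Lever a could still be about 0.03 open, and there is time, so I press it again.

```bash
python3 -m handwheel '[{"x":-35,"y":0,"z":0,"turn":0,"grip":0},{"x":-75,"y":0,"z":0,"turn":0,"grip":0},{"x":-115,"y":0,"z":0,"turn":0,"grip":0},{"x":-155,"y":0,"z":0,"turn":0,"grip":0},{"x":-195,"y":0,"z":0,"turn":0,"grip":0},{"x":-235,"y":0,"z":0,"turn":0,"grip":0},{"x":-270,"y":0,"z":0,"turn":0,"grip":0},{"x":-282,"y":0,"z":15,"turn":0,"grip":0},{"x":-282,"y":0,"z":50,"turn":0,"grip":0},{"x":-282,"y":0,"z":85,"turn":0,"grip":0},{"x":-282,"y":0,"z":105,"turn":0,"grip":0},{"x":-282,"y":0,"z":109,"turn":0,"grip":0},{"x":-282,"y":0,"z":109,"turn":0,"grip":0},{"x":-276,"y":0,"z":109,"turn":0,"grip":0},{"x":-270,"y":0,"z":109,"turn":0,"grip":0},{"x":-265,"y":0,"z":109,"turn":0,"grip":0},{"x":-261,"y":0,"z":109,"turn":0,"grip":0}]' 70|grep -E 'time|eef|ft'
python3 -m handwheel '[{"x":1,"y":0,"z":0,"turn":0,"grip":0},{"x":2,"y":0,"z":0,"turn":0,"grip":0}]' 70|grep -E 'eef|ft';python3 -m handwheel '[{"x":1,"y":0,"z":0,"turn":0,"grip":0},{"x":2,"y":0,"z":0,"turn":0,"grip":0}]' 70|grep -E 'eef|ft'
```

```text
time_s: 25.82
eef_pos: [0.5601, -0.3005, 0.1436]
ft_force: [-0.1, 0.4, 0.7]
eef_pos: [0.5595, -0.2987, 0.1426]
ft_force: [0.2, 0.1, 0.4]
eef_pos: [0.559, -0.297, 0.142]
ft_force: [-0.7, 0.1, -0.2]
```

```bash
python3 -m handwheel '[{"x":1,"y":0,"z":0,"turn":0,"grip":0},{"x":2,"y":0,"z":0,"turn":0,"grip":0}]' 70|grep -E 'eef|ft';python3 -m handwheel '[{"x":1,"y":0,"z":0,"turn":0,"grip":0},{"x":2,"y":0,"z":0,"turn":0,"grip":0}]' 70|grep -E 'eef|ft';python3 -m handwheel '[{"x":1,"y":0,"z":0,"turn":0,"grip":0},{"x":2,"y":0,"z":0,"turn":0,"grip":0}]' 70|grep -E 'eef|ft'
```

```text
eef_pos: [0.5587, -0.2953, 0.1419]
ft_force: [0.7, -4.5, -0.5]
eef_pos: [0.5586, -0.294, 0.1423]
ft_force: [0.8, -5.6, 2.2]
eef_pos: [0.5584, -0.293, 0.1426]
ft_force: [1.5, -10.7, -1.0]
```

```bash
python3 -m handwheel '[{"x":1,"y":0,"z":0,"turn":0,"grip":0},{"x":2,"y":0,"z":0,"turn":0,"grip":0}]' 70|grep -E 'eef|ft';python3 -m handwheel '[{"x":1,"y":0,"z":0,"turn":0,"grip":0},{"x":1,"y":0,"z":0,"turn":0,"grip":0}]' 70|grep -E 'eef|ft'
```

```text
eef_pos: [0.5583, -0.2923, 0.1427]
ft_force: [2.8, -17.1, -3.7]
eef_pos: [0.5583, -0.2921, 0.1427]
ft_force: [2.5, -18.9, -4.2]
```

Lever a moved about 3 mm further before its stop. A firm check push on a, then on b again.

```bash
python3 -m handwheel '[{"x":1,"y":0,"z":0,"turn":0,"grip":0},{"x":1,"y":0,"z":0,"turn":0,"grip":0}]' 70|grep -E 'eef|ft'
python3 -m handwheel '[{"x":-8,"y":0,"z":0,"turn":0,"grip":0},{"x":-20,"y":0,"z":-20,"turn":0,"grip":0},{"x":-20,"y":0,"z":-55,"turn":0,"grip":0},{"x":-5,"y":0,"z":-80,"turn":0,"grip":0},{"x":30,"y":0,"z":-85,"turn":0,"grip":0},{"x":65,"y":0,"z":-85,"turn":0,"grip":0},{"x":100,"y":0,"z":-85,"turn":0,"grip":0},{"x":135,"y":0,"z":-85,"turn":0,"grip":0},{"x":155,"y":0,"z":-80,"turn":0,"grip":0},{"x":161,"y":0,"z":-70,"turn":0,"grip":0},{"x":161,"y":0,"z":-40,"turn":0,"grip":0},{"x":161,"y":0,"z":-15,"turn":0,"grip":0},{"x":161,"y":0,"z":0,"turn":0,"grip":0},{"x":161,"y":0,"z":0,"turn":0,"grip":0},{"x":154,"y":0,"z":0,"turn":0,"grip":0},{"x":147,"y":0,"z":0,"turn":0,"grip":0},{"x":141,"y":0,"z":0,"turn":0,"grip":0},{"x":137,"y":0,"z":0,"turn":0,"grip":0}]' 70|grep -E 'time|eef|ft'
python3 -m handwheel '[{"x":-1,"y":0,"z":0,"turn":0,"grip":0},{"x":-2,"y":0,"z":0,"turn":0,"grip":0}]' 70|grep -E 'eef|ft'
```

```text
eef_pos: [0.5582, -0.2919, 0.1428]
ft_force: [3.2, -21.3, -5.5]
time_s: 28.65
eef_pos: [0.5391, -0.153, 0.1434]
ft_force: [0.6, 0.1, 0.6]
eef_pos: [0.5388, -0.154, 0.1424]
ft_force: [-0.1, 0.2, 0.5]
```

```bash
python3 -m handwheel '[{"x":-1.5,"y":0,"z":0,"turn":0,"grip":0},{"x":-3,"y":0,"z":0,"turn":0,"grip":0}]' 70|grep -E 'eef|ft';python3 -m handwheel '[{"x":-1,"y":0,"z":0,"turn":0,"grip":0},{"x":-2,"y":0,"z":0,"turn":0,"grip":0}]' 70|grep -E 'eef|ft';python3 -m handwheel '[{"x":-1,"y":0,"z":0,"turn":0,"grip":0},{"x":-2,"y":0,"z":0,"turn":0,"grip":0}]' 70|grep -E 'eef|ft'
```

```text
eef_pos: [0.539, -0.1556, 0.1421]
ft_force: [-1.0, 7.4, 5.1]
eef_pos: [0.5392, -0.157, 0.1423]
ft_force: [-2.0, 8.2, 6.2]
eef_pos: [0.5394, -0.158, 0.1425]
ft_force: [-3.1, 14.2, 8.8]
```

```bash
python3 -m handwheel '[{"x":-1,"y":0,"z":0,"turn":0,"grip":0},{"x":-2,"y":0,"z":0,"turn":0,"grip":0}]' 70|grep -E 'eef|ft'
python3 -m handwheel '[{"x":8,"y":0,"z":0,"turn":0,"grip":0},{"x":22,"y":0,"z":-20,"turn":0,"grip":0},{"x":30,"y":0,"z":-55,"turn":0,"grip":0},{"x":30,"y":0,"z":-95,"turn":0,"grip":0},{"x":60,"y":0,"z":-110,"turn":0,"grip":0},{"x":95,"y":0,"z":-110,"turn":0,"grip":0},{"x":120,"y":0,"z":-110,"turn":0,"grip":0},{"x":120,"y":0,"z":-110,"turn":0,"grip":0}]' 70 | grep -E 'time|eef'
python3 - <<'E'
from h import *
c=viewer.capture("scene")[:,:,::-1];cv2.imwrite("pics/s9.png",c)
cv2.imwrite("pics/c9.png",np.hstack([cv2.resize(c[235:305,150:195],(386,600),interpolation=2),cv2.resize(c[230:300,205:250],(386,600),interpolation=2)]))
q=[.549,-.224,.1414]
# red lever tops: s8 vs s9, topmost red pixel centroid rows
for n in("s8","s9"):
  I=cv2.imread(f"pics/{n}.png");h=cv2.cvtColor(I,cv2.COLOR_BGR2HSV);m=cv2.inRange(h,(0,180,60),(4,255,255))|cv2.inRange(h,(176,180,60),(180,255,255))
  for x,y,w,hh in((175,264,20,30),(218,236,16,26)):
    ys,xs=np.nonzero(m[y:y+hh,x:x+w]);l=cv2.fitLine(np.c_[xs,ys].astype(np.float32),cv2.DIST_HUBER,0,.01,.01).ravel() if len(xs)>5 else 0
    print(n,x,len(xs),ys.min()+y if len(ys) else 0,np.round(l,2))
E
```

```text
eef_pos: [0.5395, -0.1587, 0.1425]
ft_force: [-4.5, 20.5, 10.4]
time_s: 30.15
eef_pos: [0.5226, -0.0398, 0.2529]
s8 175 132 267 [ 1.00e-02 -1.00e+00  9.07e+00  1.56e+01]
s8 218 111 240 [ 0.31  0.95  8.21 14.81]
s9 175 131 267 [ 1.00e-02 -1.00e+00  9.02e+00  1.56e+01]
s9 218 115 240 [ 0.3   0.95  8.12 15.  ]
```

View pics/c9.png

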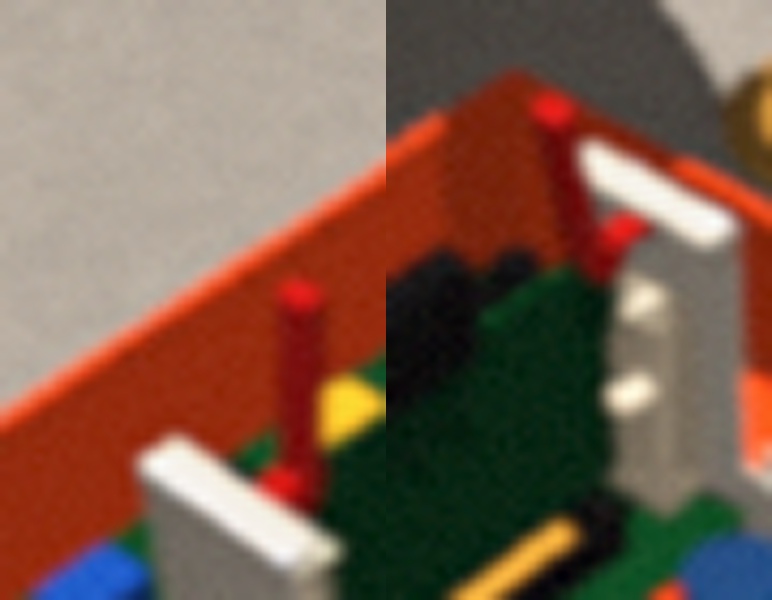

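Both handles are unchanged after a 20 N re-push: a at (300,290)–(305,480) and b at (553,105)–(590,260). Their slopes match the closed position, so both are on their stops, and the gripper is clear.

```bash
python3 -c "
from bench import finish_job
print(finish_job())"
```

```text
the job is handed in; nothing more can be done
None
```

The card is in the unit and drawn down by both levers. They stopped firm at about 20 N and look closed in the camera to within about 0.03 rad. I handed the job in at about 30 s with the gripper clear; I didn't measure the card's final height directly, and no result came back.

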